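Clamp the long gauge bar with its toggle clamp

ROBOT

A 7-joint arm with a two-finger parallel gripper is mounted at the origin on a cart in front of the work surface, level with it; the furniture and walls round the work are solid. World frame = base frame: x ahead of the robot, y to its left, z up, the work surface at z = 0. Lengths are in mm, angles in rad, forces in N, time in s.
With the tool pointing down it reaches from about 400 to 875 mm from the base axis. Payload 4.4 kg.
Tool frame: the origin (TCP) lies at the very end of the fingers, on their centre line; the grasp point (between the pads) lies 19 mm behind it; z points along the fingers, y is the direction in which the jaws open and shut (so a half turn about z gives the same grasp; the last joint's range is limited). The gripper opens to 85 mm and grips with 20 to 120 N. Pads are 22 mm wide; open, the fingers measure 114 mm over their backs; the gripper's body (76 mm by 85 mm) begins 54 mm behind the grasp point. The pads swing forward as they close: fully open they stand 13 mm farther back than shut.
Start: joints at [1.192, 0.628, 0.038, 1.517, -0.027, 0.996, -0.02], TCP at [200.048, -618.465, 231.313] pointing down, gripper open.
Joint ranges: [-3.06, 3.06], [-0.37, 2.12], [-1.25, 1.32], [0.18, 2.47], [-1.1, 4.24], [0.23, 1.98], [-2.94, 2.94]. Speed limits (rad/s): [2.57, 2.57, 3.14, 3.14, 3.14, 3.14, 3.14].

INTERFACE

Orientations are given as [roll, pitch, yaw] about the fixed x, y, z axes, in that order (R = Rz(yaw) Ry(pitch) Rx(roll)).
In Python, from cell import ctrl, eyes gives the robot as it stands.
- The arm moves only by the tool move_arm, never from a script. Its argument "increments" is a list of rows, each a list of 6 numbers: the shift along the tool's x, y, z in cm, then the turn, a rotation vector about the tool's x, y, z in degrees. In form: [[x, y, z, wx, wy, wz], ...]. A call has 1 to 20 rows; each row is the pose to reach, as a shift and turn from the pose commanded when the call began, along the tool's axes at that moment; what a row does not reach only later rows make up. A row lasts 1/10 s, in which the tool goes at most 50 mm and 8.59 degrees, less where a joint would pass 70% of its speed; a pose out of reach is approached as far as the arm can. A call with a gripper value outside its range is refused whole. "grip" is the opening, from -1 (shut) to 1 (fully open), set as the call begins (left out, the last holds). The fingers move at their own pace and stop on an object; the grip force is fixed at half the most. Time passes only in rows, so rows that repeat a pose let the fingers close. It gives the time, the measured TCP pose, the force and the opening at its end, in the units of the state.
- ctrl.read_state(): the state, without advancing time (a new reading comes with each control period).
- eyes.get_image(name): name is "scene" or "top" or "wrist"; returns the picture (400x640x3 uint8, red, green, blue); there is no depth.
- eyes.calibration(name): a dict with "fx", "fy", "cx", "cy" (pixels), "dist" ([k1, k2, p1, p2, k3] as OpenCV has them; the pictures are not rectified), "pose" (4x4, takes a point from camera to world coordinates); the wrist camera has in their place "tool_from_camera" (4x4, takes a point from camera to tool coordinates, whose origin is the TCP and whose axes are the flange's). Camera axes: x right, y up, looking along -z (the intrinsics and any distortion apply to the point x, -y, -z); pixel columns grow to the right and rows downward; lengths in mm; the calibration is good to about 2 mm. A picture is of the moment at which its call begins: read the wrist's pose just before it. calibration takes no time and is no camera call.
- ctrl.finish_job(): hands the job in, once; it reports no verdict.
The state is a dict: "clock": time; "qpos": joint angles; "qd": joint speeds; "tau": joint torques, N m; "eef_pos": TCP position; "tool_rot": TCP orientation; "force": force on the tool from outside, world axes, zero at the start; "torque": the same for the moment, N m; "width": finger opening in mm.
Only numpy, scipy, OpenCV 4.12 (cv2) and the standard library are available. Lean on these libraries where they do the work, as an engineer would, in place of code of your own. Each camera call takes 0.05 s, during which the arm holds its last target. There are 200 camera calls.

TASK

Without gripping or lifting anything, push the longer of the two steel bars along its channel in the clamping fixture with the fingertips until it butts against its end stop. Then push the toggle lever of that same channel over centre so that it snaps across and the clamp stays pressed down on the bar. Leave the shorter bar, its clamp and the parts lying round the fixture alone.

Things in the scene. Friction and masses are not known exactly. Their poses are not given: they have to be found in the camera images.
- fixture: Fixed dark steel plate 170 x 275 x 12 mm, two channels along its y, centred at x = -45 mm (near, toward the robot) and +45 mm (far). Each has guide rails 21 mm apart, 7 mm above the plate, y = -30 to +80 mm, then a stop at the +y end. Raised arms and levers stay under 140 mm above the table. Origin at the plate's underside on the table, z up; turned up to 17 degrees.
- near_stop (a point): Middle of the near channel's stop face, 22 mm above the table, at fixture y = +80 mm; the stop is 26 mm wide, its top 32 mm above the table. Behind it, y = +92 to +126 mm, stands the toggle clamp, cheeks up to 64 mm above the table; its arm reaches back over the channel.
- far_stop (a point): Middle of the far channel's stop face, 22 mm above the table, at fixture y = +80 mm; the stop is 26 mm wide, its top 32 mm above the table. Behind it, y = +92 to +126 mm, stands the toggle clamp, cheeks up to 64 mm above the table; its arm reaches back over the channel.
- long_bar_mid (a point): Centre of the longer bar, a ground steel bar 150 mm long (along its own and the fixture's y), 18 mm wide, 26 mm high, lying loose on the fixture plate in one of the two channels (either one), its lower face 12 mm above the table. Starts 20 to 45 mm short of its stop; home, its centre is at fixture y = +5 mm. Slides under about 3 N; its -y end stands clear of the rails.
- long_bar: The same longer bar, 150 x 18 x 26 mm; origin at the centre of its underside.
- short_bar_mid (a point): Centre of the shorter bar, a ground steel bar 90 mm long (along its own and the fixture's y), 18 mm wide, 26 mm high, lying loose on the fixture plate in one of the two channels (either one), its lower face 12 mm above the table. To be left alone.
- near_lever (a joint): Toggle lever of the near channel's clamp, black grip on a steel shank, 78 mm from pivot to end, pivot at fixture x -45, y +110 mm, 55 mm above the table. rad: 0 = open, leaning 35 deg from vertical to fixture +y, arm raised; 1.13 = clamped, leaning 30 deg to -y, pad down. A spring drives it from mid travel (0.57) to the nearer end; 4 to 8 N near its end moves it.
- far_lever (a joint): Toggle lever of the far channel's clamp, black grip on a steel shank, 78 mm from pivot to end, pivot at fixture x +45, y +110 mm, 55 mm above the table. rad: 0 = open, leaning 35 deg from vertical to fixture +y, arm raised; 1.13 = clamped, leaning 30 deg to -y, pad down. A spring drives it from mid travel (0.57) to the nearer end; 4 to 8 N near its end moves it.
- near_lever_tip (a point): Point on the axis of the near channel's lever, 70 mm from its pivot, 8 mm below its end; the grip is 17 mm thick there.
- far_lever_tip (a point): Point on the axis of the far channel's lever, 70 mm from its pivot, 8 mm below its end; the grip is 17 mm thick there.
- near_pad: Black rubber-tipped spindle of the near channel's clamp, 12 mm across, on the raised arm; it comes down on top of a bar that is home, 26 mm short of the stop face. Origin on its upper end.
- far_pad: Black rubber-tipped spindle of the far channel's clamp, 12 mm across, on the raised arm; it comes down on top of a bar that is home, 26 mm short of the stop face. Origin on its upper end.
- bush: Loose flanged bronze bush, 34 mm across, 29 mm high, standing on the table by the fixture; bystander. Origin under its centre.
- gear: Loose steel spur gear, 49 mm across, 18 mm high, on the table by the fixture; bystander. Origin under its centre.
- plug: Loose double-ended plug gauge, 92 mm long, 16 mm thick, on the table by the fixture; bystander. Origin under its centre.
Not all that is in view belongs to the job. Leave any black or red look-alike of the long_bar alone.

How it is judged (in metres and radians):
On the way, in this order (a step that is already met when the one before it is completed fails the run):
1. the longer bar is pushed home against its end stop (within 3 mm) while its clamp is still open (((x of long_bar_mid in the frame of fixture below 0 m and y of long_bar_mid in the frame of fixture above 0.002 m and z of long_bar_mid in the frame of fixture below 0.028 m and value of joint near_lever below 0.25 rad) or (x of long_bar_mid in the frame of fixture above 0 m and y of long_bar_mid in the frame of fixture above 0.002 m and z of long_bar_mid in the frame of fixture below 0.028 m and value of joint far_lever below 0.25 rad))), for 0.2 s.
2. the lever of that channel has snapped over and its pad presses on the bar (((x of long_bar_mid in the frame of fixture below 0 m and value of joint near_lever above 1.05 rad and contact force between near_pad and long_bar above 1.5 N) or (x of long_bar_mid in the frame of fixture above 0 m and value of joint far_lever above 1.05 rad and contact force between far_pad and long_bar above 1.5 N))), for 0.2 s.
At the end, for the whole second after the job is handed in: The longer bar lies flat within 3 mm of its end stop; its channel's lever is over (beyond 1.05 of 1.13 rad), the pad pressing on it with over 1.5 N; the other lever is open; the shorter bar and bystanders are within 10 mm of where they were; all at rest (((x of long_bar_mid in the frame of fixture below 0 m and y of long_bar_mid in the frame of fixture above 0.002 m and z of long_bar_mid in the frame of fixture below 0.028 m and value of joint near_lever above 1.05 rad and contact force between near_pad and long_bar above 1.5 N and value of joint far_lever below 0.25 rad) or (x of long_bar_mid in the frame of fixture above 0 m and y of long_bar_mid in the frame of fixture above 0.002 m and z of long_bar_mid in the frame of fixture below 0.028 m and value of joint far_lever above 1.05 rad and contact force between far_pad and long_bar above 1.5 N and value of joint near_lever below 0.25 rad)) and linear speed of long_bar below 0.01 m/s and distance of each of short_bar_mid, bush, gear, plug from where it was at the start of the episode below 0.01 m); the robot touches nothing.
It fails at once if the longer bar is lifted more than 6 mm off the channel floor (z of long_bar_mid in the frame of fixture above 0.031 m).
It fails at once if the other channel's clamp is thrown ((x of long_bar_mid in the frame of fixture below 0 m and value of joint far_lever above 0.45 rad) or (x of long_bar_mid in the frame of fixture above 0 m and value of joint near_lever above 0.45 rad)).
It fails at once if the shorter bar or a bystander is moved more than 10 mm (distance of any of short_bar_mid, bush, gear, plug from where it was at the start of the episode above 0.01 m).
It also fails if it takes over 48 s, if anything falls off the work surface, if the arm or the gripper's body presses on something with over 40 N, if the wrist force passes 120 N, or if a joint passes its speed limit or range.

## Working session

There is one attempt and no reset: what is moved stays moved. The work goes in short steps, Python scripts to look and compute and a tool call to move; the robot and the scene stay as the last step left them, time stands still between calls to the robot, and variables do not carry over. Pictures are saved under pics/ and viewed, about 8 in all and at most 12, crops included, and the job is handed in when it is done.

Besides the shell and the picture viewer there is one more tool, called after "Request:" by a JSON object that holds its "name" and its "arguments". move_arm: Moves the arm, as the interface text tells. Its arguments: {"type":"object","properties":{"increments":{"type":"array","items":{"type":"array","items":{"type":"number"}}},"grip":{"type":"number"}},"required":["increments"]}

```bash
mkdir -p pics; python3 - <<'E'
from cell import ctrl, eyes
import cv2
s=ctrl.read_state(); print(s)
for n in ("scene","top"):
    cv2.imwrite(f"pics/{n}0.png",eyes.get_image(n)[:,:,::-1]); c=eyes.calibration(n); print(n,c)
print(eyes.calibration("wrist"))
E
```

```text
{'clock': 0.0, 'qpos': array([ 1.19221229,  0.62938307,  0.03838442,  1.51840557, -0.02700611,
        0.99631321, -0.02000103]), 'qd': array([ 0.00080313,  0.00025925, -0.00051654, -0.00074143,  0.0004409 ,
        0.00044572,  0.00049441]), 'tau': array([ 1.48333261e-04, -5.63395429e+01,  1.22603841e+00, -1.93441343e+01,
        1.08319178e-02,  1.05593348e-02,  1.07066944e-05]), 'eef_pos': array([ 199.86880131, -617.81856737,  230.35209784]), 'tool_rot': array([-3.13959940e+00, -9.72461703e-06,  3.12825358e-01]), 'force': array([-0.42911738, -1.01138313,  0.37131788]), 'torque': array([-0.02677749, -0.06880609,  0.00358155]), 'width': 85.43245196322121}
scene {'fx': 518.2718738612059, 'fy': 518.2718738612059, 'cx': 314.2086207042602, 'cy': 203.0405979337246, 'dist': array([0.03536763, 0.        , 0.        , 0.        , 0.        ]), 'pose': array([[ 5.48728033e-01,  6.01663865e-01, -5.80429272e-01,
        -4.33253823e+02],
       [-8.35837456e-01,  3.81109044e-01, -3.95134970e-01,
        -8.19487976e+02],
       [-1.65315886e-02,  7.01966161e-01,  7.12018410e-01,
         1.311
[... 482 characters left out ...]
1e-03,  1.30256306e-01,  9.91437306e-01,
         1.31001405e+03],
       [ 0.00000000e+00,  0.00000000e+00,  0.00000000e+00,
         1.00000000e+00]])}
{'fx': 304.9935056491422, 'fy': 304.9935056491422, 'cx': 320.81113032864477, 'cy': 202.30991296514597, 'dist': array([-0.03292531,  0.        ,  0.        ,  0.        ,  0.        ]), 'tool_from_camera': array([[-9.66563953e-04,  9.51142909e-01,  3.08749466e-01,
         7.73074608e+01],
       [ 9.99999476e-01,  8.15589515e-04,  6.18045645e-04,
         2.60876868e-01],
       [ 3.36036906e-04,  3.08749902e-01, -9.51143199e-01,
        -1.42988418e+02],
       [ 0.00000000e+00,  0.00000000e+00,  0.00000000e+00,
         1.00000000e+00]])}
```

View pics/top0.png

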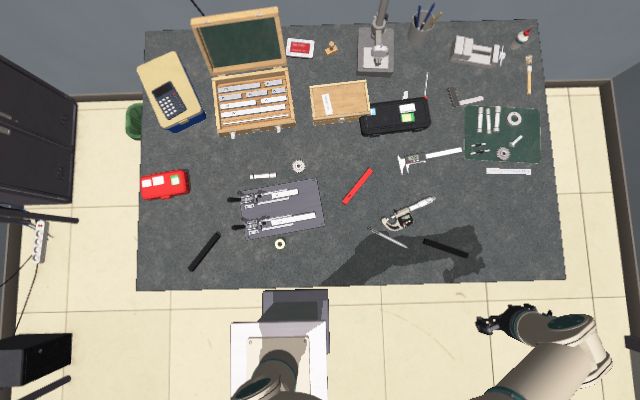

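View pics/scene0.png

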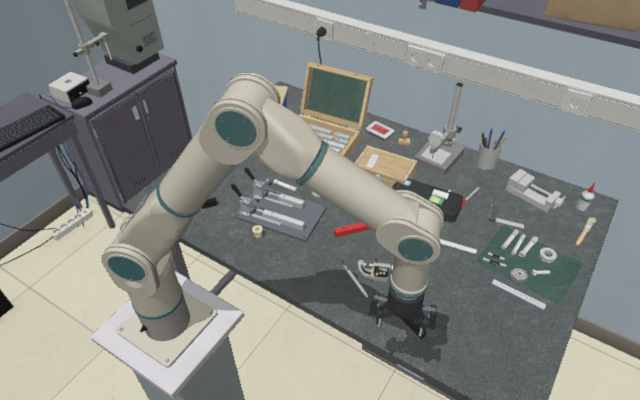

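```bash
cat > h.py <<'E'
import numpy as np, cv2
from cell import ctrl, eyes
def unproj(c,T,uv,z):
    K=np.array([[c['fx'],0,c['cx']],[0,c['fy'],c['cy']],[0,0,1]])
    p=cv2.undistortPoints(np.array(uv,float).reshape(-1,1,2),K,c['dist']).reshape(-1,2)
    d=np.c_[p[:,0],-p[:,1],-np.ones(len(p))]@T[:3,:3].T
    o=T[:3,3]; return o+d*((z-o[2])/d[:,2])[:,None]
def proj(c,T,P):
    K=np.array([[c['fx'],0,c['cx']],[0,c['fy'],c['cy']],[0,0,1]])
    q=(np.array(P,float).reshape(-1,3)-T[:3,3])@T[:3,:3]
    q=q*[1,-1,-1]
    return cv2.projectPoints(q,np.zeros(3),np.zeros(3),K,c['dist'])[0].reshape(-1,2)
E
python3 - <<'E'
from h import *
im=cv2.imread("pics/top0.png")[165:255,215:345]
cv2.imwrite("pics/crop1.png",cv2.resize(im,None,fx=6,fy=6,interpolation=cv2.INTER_CUBIC))
E
```

```text
(no output)
```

View pics/crop1.png

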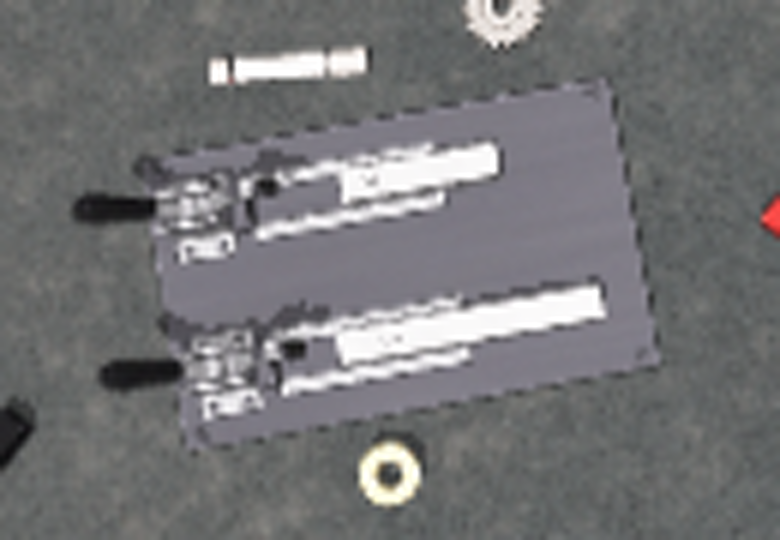

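The crop shows two bars. The near one spans crop (340,345)–(605,300), about 265 px. The far one spans (340,185)–(498,158), about 160 px. The near bar is the longer, so it is the one to push. The red and black bars lie off the fixture. Both levers are open, with their grips leaning to the left, which is +y.

```bash
python3 - <<'E'
from h import *
c=eyes.calibration("top");T=c['pose']
f=lambda u:np.array(u)/6+[215,165]-0.42
cor=unproj(c,T,f([(603,80),(660,362),(190,447),(140,158)]),12)
loc=np.array([[85,-137.5],[-85,-137.5],[-85,137.5],[85,137.5]])
# rigid fit
a=cor[:,:2];am=a.mean(0);H=loc.T@(a-am);U,S,V=np.linalg.svd(H);R=V.T@U.T
print("origin",am,"yaw",np.degrees(np.arctan2(R[1,0],R[0,0])));print((a-am)@R-loc)
g=lambda P:(P[:,:2]-am)@R
e=unproj(c,T,f([(605,302),(340,347),(498,160),(340,190)]),38);print("bar ends",e,g(e))
b=unproj(c,T,f([(390,475),(503,10),(290,65)]),15);print("bystanders fix",g(b))
l=unproj(c,T,f([(105,373)]),115);print("lever",l,g(l))
w=lambda p:am+R@np.array(p);print("push pt",w([-45,-117]),"lever tip open",w([-45,110+40]),"clamped",w([-45,75]))
E
```

```text
origin [531.59497678 -18.6065348 ] yaw 8.739726975507905
[[-2.81668642  3.50618404]
 [ 1.02318398  0.5417164 ]
 [ 1.36110496 -3.44297035]
 [ 0.43239748 -0.6049301 ]]
bar ends [[ 502.20643378 -136.74534851   38.        ]
 [ 481.12737681   11.90779988   38.        ]
 [ 584.20464432  -78.49012997   38.        ]
 [ 569.65538651   10.93242587   38.        ]] [[ -46.99804643 -112.30160016]
 [ -45.2450727    37.82838437]
 [  42.89972151  -67.18211059]
 [  42.10681357   23.41284342]]
bystanders fix [[-119.56100262   24.55003087]
 [ 132.62870656  -84.263243  ]
 [ 122.96524454   42.51935538]]
lever [[465.38920152 125.40755128 115.        ]] [[-43.55465563 152.40161954]]
push pt [ 504.8951843  -141.08559865] lever tip open [464.32555627 122.81420295] clamped [475.7215192  48.6850452]
```

Request:
{"name": "move_arm", "arguments": {"grip": -1, "increments": [[2.7,-2.0,0,0,0,0.6],[5.4,-4.1,0,0,0,1.2],[8.1,-6.1,0,0,0,1.8],[10.8,-8.2,0,0,0,2.4],[13.5,-10.2,0,0,0,3],[16.2,-12.3,0,0,0,3.6],[18.9,-14.3,0,0,0,4.2],[21.6,-16.4,1,0,0,4.8],[24.3,-18.4,2.5,0,0,5.4],[27,-20.5,4,0,0,6],[29.7,-22.5,5.5,0,0,6.6],[32.4,-24.6,7,0,0,7.2],[35.1,-26.6,8.5,0,0,7.8],[37.8,-28.7,10,0,0,8.4],[40.5,-30.7,11,0,0,9.2],[43.1,-32.7,12,0,0,9.2],[43.1,-32.7,12,0,0,9.2],[43.1,-32.7,12,0,0,9.2]]}}

```text
clock: 1.9
eef_pos: [509.3, -174.0, 110.8]
tool_rot: [-3.141, 0.001, 0.154]
force: [-1.4, -0.9, -0.5]
width: 0.1
```

```bash
python3 - <<'E'
from h import *
s=ctrl.read_state();print(s['clock'],s['eef_pos'],s['tool_rot'],s['force'],s['width'])
cv2.imwrite("pics/w1.png",eyes.get_image("wrist")[:,:,::-1])
E
```

```text
1.9 [ 509.33060398 -173.95001183  110.76638448] [-3.14113324e+00  1.29312632e-03  1.54293015e-01] [-1.35486096 -0.93638748 -0.47558352] 0.09889001990560542
```

View pics/w1.png

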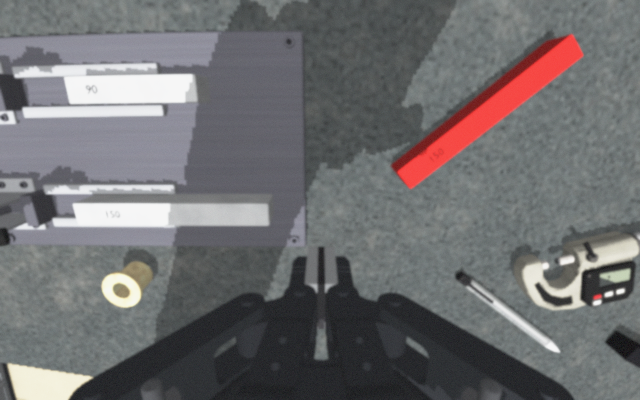

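The wrist view shows bars engraved "90" (far) and "150" (near), so the near bar is confirmed as the long one. Its free end is at about (269,195)–(270,226), and the shut fingertips are at about (321,250).

```bash
python3 - <<'E'
from h import *
from scipy.spatial.transform import Rotation as Ro
s=ctrl.read_state();c=eyes.calibration("wrist");B=np.eye(4);B[:3,:3]=Ro.from_euler('xyz',s['tool_rot']).as_matrix();B[:3,3]=s['eef_pos'];T=B@c['tool_from_camera']
e=unproj(c,T,[(269.5,195),(270.5,226),(73,203),(75,227)],38)
p=unproj(c,T,[(302,33),(306,246)],12)
print(e,p,np.degrees(np.arctan2(*(p[0]-p[1])[1::-1])))
y=np.radians(8.74);R=np.array([[np.cos(y),-np.sin(y)],[np.sin(y),np.cos(y)]]);am=[531.6,-18.6]
print((e[:,:2]-am)@R,(p[:,:2]-am)@R)
print("tip",proj(c,T,B[:3,3]), (s['eef_pos'][:2]-am)@R)
E
```

```text
[[ 515.94220719 -136.25645793   38.        ]
 [ 491.38824252 -139.4555869    38.        ]
 [ 487.04261393   12.17234447   38.        ]
 [ 466.95320392   12.65572495   38.        ]] [[ 631.1894714  -143.55419644   12.        ]
 [ 465.89571031 -169.15465819   12.        ]] 8.803938803781378
[[ -33.35397782 -113.91102111]
 [ -58.10893346 -113.34200535]
 [ -39.36410286   37.18555154]
 [ -59.14678547   40.7159226 ]] [[  79.44614265 -138.63594209]
 [ -87.81824764 -138.82259963]]
tip [[320.00378056 258.39931599]] [ -46.22555565 -151.42756452]
```

Request:
{"name": "move_arm", "arguments": {"increments": [[0.1,0,2,0,0,0],[0.1,0,4.5,0,0,0],[0.1,0,7,0,0,0],[0.1,0,8.5,0,0,0],[0.1,0,9.0,0,0,0],[0.1,-0.7,9.0,0,0,0],[0.1,-1.4,9.0,0,0,0],[0.1,-2.0,9.0,0,0,0],[0.1,-2.4,9.0,0,0,0],[0.1,-2.8,9.0,0,0,0],[0.1,-3.2,9.0,0,0,0],[0.1,-3.6,9.0,0,0,0],[0.1,-4.0,9.0,0,0,0],[0.1,-4.0,9.0,0,0,0]]}}

```text
clock: 3.35
eef_pos: [505.5, -136.1, 21.9]
tool_rot: [3.139, -0.002, 0.152]
force: [1.9, -4.6, 3.0]
width: -0.3
```

Request:
{"name": "move_arm", "arguments": {"increments": [[0,-0.4,0,0,0,0],[0,-0.8,0,0,0,0],[0,-1.2,0,0,0,0],[0,-1.6,0,0,0,0],[0,-2.0,0,0,0,0],[0,-2.3,0,0,0,0],[0,-2.5,0,0,0,0],[0,-2.6,0,0,0,0],[0,-2.6,0,0,0,0]]}}

```text
clock: 4.25
eef_pos: [501.5, -111.0, 21.9]
tool_rot: [3.139, -0.002, 0.151]
force: [1.3, -6.1, 4.3]
width: 0.2
```

```bash
python3 - <<'E'
from h import *
s=ctrl.read_state();print(s['clock'],s['eef_pos'],s['force'])
w=eyes.get_image("wrist")[:,:,::-1]
cv2.imwrite("pics/w2.png",w)
E
```

```text
4.25 [ 501.49615757 -111.01328272   21.87412304] [ 1.34686631 -6.10221698  4.32065566]
```

View pics/w2.png

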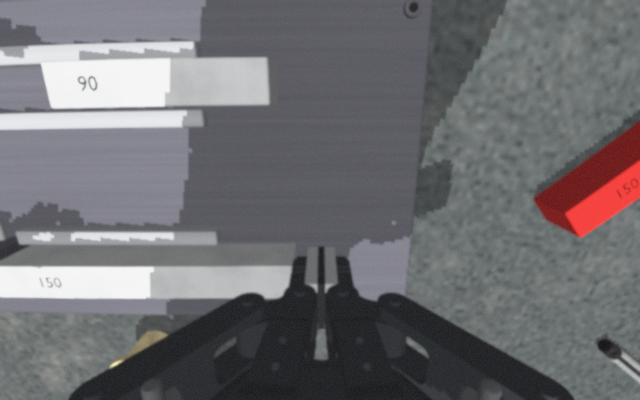

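The fingers are on the bar's end face at about (297,258). The bar is moving, and I estimate 5–8 mm is left.

Request:
{"name": "move_arm", "arguments": {"increments": [[0,-0.15,0,0,0,0],[0,-0.3,0,0,0,0],[0,-0.4,0,0,0,0],[0,-0.4,0,0,0,0]]}}

```text
clock: 4.7
eef_pos: [501.3, -109.8, 22.0]
tool_rot: [3.136, -0.003, 0.149]
force: [0.4, -10.8, 2.9]
width: -0.2
```

Request:
{"name": "move_arm", "arguments": {"increments": [[0,-0.1,0,0,0,0],[0,-0.2,0,0,0,0],[0,-0.2,0,0,0,0]]}}

```text
clock: 5.0
eef_pos: [501.3, -109.7, 22.0]
tool_rot: [3.134, -0.004, 0.147]
force: [1.0, -14.9, 2.3]
width: -0.1
```

The force is rising with no more travel, which suggests the bar is against the stop. I'll back off, rise and check.

Request:
{"name": "move_arm", "arguments": {"increments": [[0,0.8,0,0,0,0],[0,1.8,0,0,0,0],[0,2.5,-2,0,0,0],[0,2.5,-6,0,0,0],[0,1.5,-10,0,0,0],[0,0,-14,0,0,0],[0,-2,-16,0,0,0],[-1,-4,-16.5,0,0,0],[-2,-5,-16.5,0,0,0],[-3,-6,-16.5,0,0,0],[-3,-6,-16.5,0,0,0],[-3,-6,-16.5,0,0,0]]}}

```text
clock: 6.2
eef_pos: [461.0, -48.4, 186.3]
tool_rot: [-3.141, 0.0, 0.153]
force: [0.2, -0.1, 0.4]
width: -0.0
```

```bash
python3 - <<'E'
from h import *
s=ctrl.read_state();print(s['clock'],s['eef_pos'],s['tool_rot'],s['force'])
w=eyes.get_image("wrist")[:,:,::-1]
cv2.imwrite("pics/w3.png",w)
cv2.imwrite("pics/w3b.png",cv2.resize(w[0:260,0:400],None,fx=2,fy=2,interpolation=cv2.INTER_CUBIC))
E
```

```text
6.2 [461.02609026 -48.42336499 186.28835684] [-3.14126788e+00  2.76327740e-05  1.53143641e-01] [ 0.20199036 -0.06047124  0.43400393]
```

View pics/w3b.png

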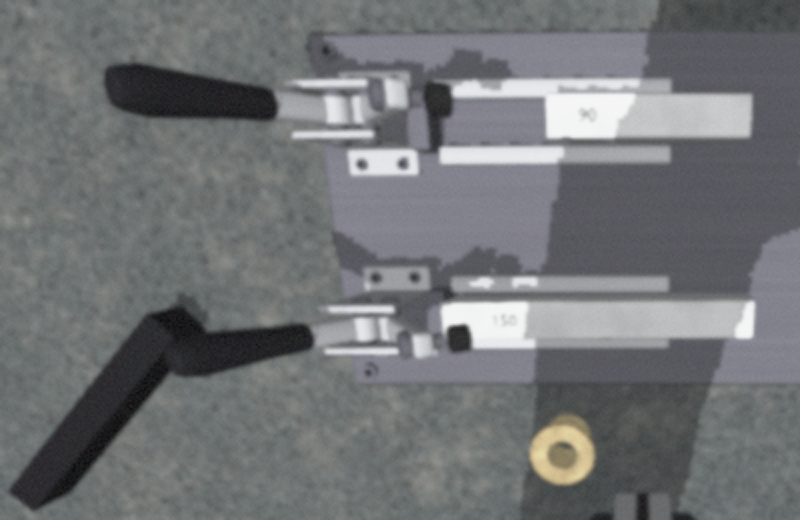

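The bar's left end, at crop (442,320), has reached the stop region by the pad at (458,338). The black look-alike lies on the table below the lever end. Next I'll compute positions from this picture.

```bash
python3 - <<'E'
from h import *
from scipy.spatial.transform import Rotation as Ro
s=ctrl.read_state();c=eyes.calibration("wrist");B=np.eye(4);B[:3,:3]=Ro.from_euler('xyz',s['tool_rot']).as_matrix();B[:3,3]=s['eef_pos'];T=B@c['tool_from_camera']
y=np.radians(8.74);R=np.array([[np.cos(y),-np.sin(y)],[np.sin(y),np.cos(y)]]);am=[531.6,-18.6]
f=lambda u,z:(unproj(c,T,np.array(u)/2-.25,z)[:,:2]-am)@R
print("bar ends",f([(755,301),(442,308),(753,338)],38))
print("rail -y ends z19",f([(669,278),(670,344),(671,82),(670,150)],19), "far short",f([(752,95)],38))
print("plate edge",f([(330,150),(356,375),(600,382),(600,34)],12))
print("lever tip side z 119",f([(170,355)],117),f([(106,85)],117))
print("tcp",(s['eef_pos'][:2]-am)@R)
E
```

```text
bar ends [[-39.00136902 -73.41558889]
 [-42.06232351  76.330823  ]
 [-56.92013149 -73.41609272]]
rail -y ends z19 [[-30.2555272  -33.1039076 ]
 [-63.99878292 -34.02732971]
 [ 58.99660015 -33.01047455]
 [ 29.66284065 -32.88637615]] far short [[ 50.52093205 -67.47122121]]
plate edge [[ 31.48342065 132.60800831]
 [-82.21086769 135.58941404]
 [-86.38879647   3.2035737 ]
 [ 80.56947438  -0.30320464]]
lever tip side z 119 [[-46.14128858 152.13882138]] [[ 43.39020151 153.43422459]]
tcp [-73.97176325 -19.19344586]
```

Measured against the rail ends (read −33.3, true −30), the bar end is at −70.2 and home is −70, so the bar is home. Next is the lever, going over the top to its +y side.

Request:
{"name": "move_arm", "arguments": {"increments": [[0.3,-2,0,0,0,0],[0.7,-5,0,0,0,0],[1.2,-8,0,0,0,0],[1.7,-11,0,0,0,0],[2.2,-14,0,0,0,0],[2.7,-17,0,0,0,0],[2.7,-19.5,0,0,0,0],[2.7,-20.8,0,0,0,0],[2.7,-20.8,0,0,0,0],[2.7,-20.8,2,0,0,0],[2.7,-20.8,4.5,0,0,0],[2.7,-20.8,7,0,0,0],[2.7,-20.8,8.4,0,0,0],[2.7,-20.8,8.6,0,0,0],[2.7,-20.8,8.6,0,0,0]]}}

```text
clock: 7.75
eef_pos: [456.3, 159.5, 100.2]
tool_rot: [3.141, 0.001, 0.15]
force: [0.5, 0.2, -0.1]
width: -0.3
```

```bash
python3 - <<'E'
from h import *
s=ctrl.read_state();print(s['clock'],s['eef_pos'],s['tool_rot'],s['force'])
cv2.imwrite("pics/w4.png",eyes.get_image("wrist")[:,:,::-1])
E
```

```text
7.75 [456.33960367 159.52185927 100.239815  ] [3.14068888e+00 5.90925060e-04 1.50105229e-01] [ 0.48528527  0.24588078 -0.05851148]
```

View pics/w4.png

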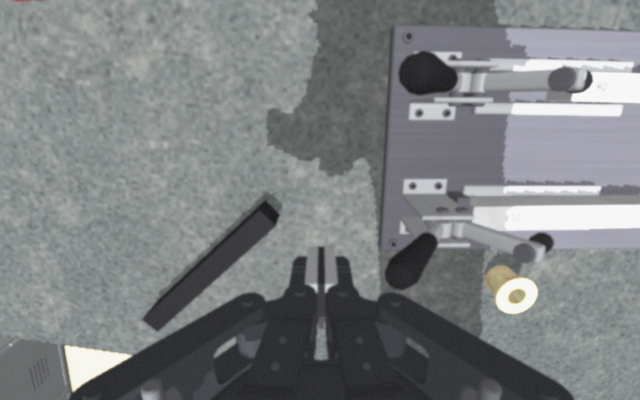

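The lever end at (402,272) lies in line with the fingers at (321,260), on their −y side. Pushing now.

Request:
{"name": "move_arm", "arguments": {"increments": [[0,0.5,0,0,0,0],[0,1.0,0,0,0,0],[0,1.5,0,0,0,0],[0,2.0,0,0,0,0],[0,2.5,0,0,0,0],[0,3.0,0,0,0,0],[0,3.5,0,0,0,0],[0,4.0,0,0,0,0],[0,4.5,0,0,0,0],[0,5.0,0,0,0,0]]}}

```text
clock: 8.8
eef_pos: [463.6, 110.8, 100.3]
tool_rot: [3.141, 0.0, 0.152]
force: [0.3, 0.2, 1.2]
width: 0.2
```

Request:
{"name": "move_arm", "arguments": {"increments": [[0,0.4,0,0,0,0],[0,0.8,0,0,0,0],[0,1.2,0,0,0,0],[0,1.6,0,0,0,0],[0,2.0,0,0,0,0],[0,2.0,0,0,0,0],[0,2.0,0,0,0,0]]}}

```text
clock: 9.5
eef_pos: [466.6, 91.8, 100.3]
tool_rot: [-3.142, -0.0, 0.152]
force: [0.0, 0.6, -0.7]
width: -0.0
```

```bash
python3 - <<'E'
from h import *
s=ctrl.read_state();print(s['clock'],s['eef_pos'],s['tool_rot'],s['force'])
cv2.imwrite("pics/w5.png",eyes.get_image("wrist")[:,:,::-1])
E
```

```text
9.5 [466.61847819  91.80344878 100.32122623] [-3.14153335e+00 -1.90715637e-05  1.51989724e-01] [ 0.02094645  0.56633054 -0.73971996]
```

View pics/w5.png

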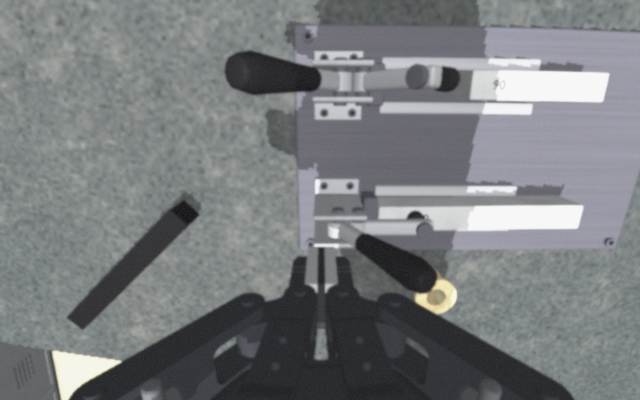

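The near lever has snapped to the −y side, with its grip end at (420,275), and the pad is down on the bar near (418,215). The far lever is still open. I'll retreat and check once more.

Request:
{"name": "move_arm", "arguments": {"increments": [[0,-1,0,0,0,0],[0,-3,0,0,0,0],[0,-4,-3,0,0,0],[0,-4,-7,0,0,0],[-1,-2,-9,0,0,0],[-2,1,-9,0,0,0],[-3,4,-9,0,0,0],[-3,7,-9,0,0,0],[-3,10,-9,0,0,0],[-3,11,-9,0,0,0],[-3,11,-9,0,0,0],[-3,11,-9,0,0,0]]}}

```text
clock: 10.75
eef_pos: [453.4, -19.8, 190.2]
tool_rot: [-3.141, 0.0, 0.154]
force: [-0.6, 0.4, -0.2]
width: 0.0
```

```bash
python3 - <<'E'
from h import *
s=ctrl.read_state();print(s['clock'],s['eef_pos'],s['tool_rot'],s['force'])
w=eyes.get_image("wrist")[:,:,::-1]
cv2.imwrite("pics/w6b.png",cv2.resize(w[0:260,0:400],None,fx=2,fy=2,interpolation=cv2.INTER_CUBIC))
E
```

```text
10.75 [453.43037669 -19.77273009 190.18930368] [-3.14053305e+00  3.65679719e-04  1.53761263e-01] [-0.57028381  0.38272554 -0.23164916]
```

View pics/w6b.png

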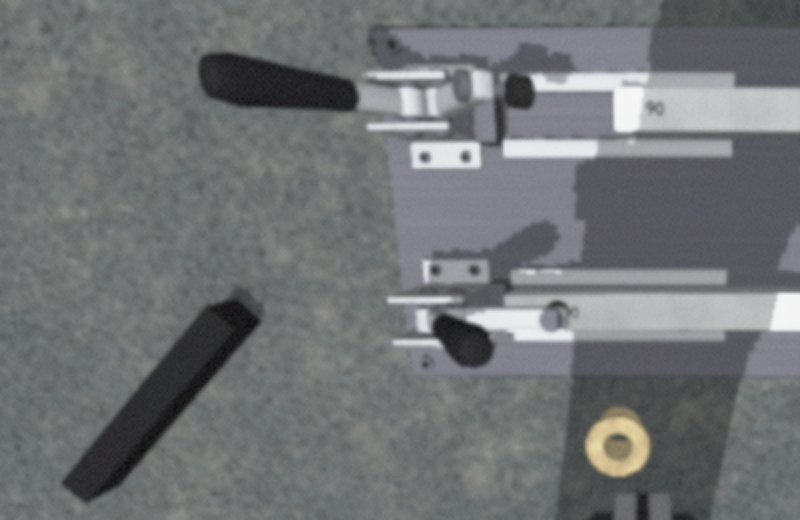

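```bash
python3 - <<'E'
from h import *
from scipy.spatial.transform import Rotation as Ro
s=ctrl.read_state();c=eyes.calibration("wrist");B=np.eye(4);B[:3,:3]=Ro.from_euler('xyz',s['tool_rot']).as_matrix();B[:3,3]=s['eef_pos'];T=B@c['tool_from_camera']
y=np.radians(8.74);R=np.array([[np.cos(y),-np.sin(y)],[np.sin(y),np.cos(y)]]);am=[531.6,-18.6]
f=lambda u,z:(unproj(c,T,np.array(u)/2-.25,z)[:,:2]-am)@R
print("lever end (want ~71-3)",f([(472,345)],121),"bar +y end",f([(504,296)],38),"rail ends",f([(726,276),(725,337)],19))
ctrl.finish_job()
E
```

```text
lever end (want ~71-3) [[-46.56413032  71.16071416]] bar +y end [[-40.69906515  77.40648999]] rail ends [[-33.1267623  -31.73584675]
 [-64.57829772 -32.53905942]]
the job is handed in; nothing more can be done
```

I pushed the longer bar (engraved "150", in the near channel) home against its stop with the shut fingertips. I then pushed the near lever over centre from its +y side, and it snapped across. I handed the job in at about 11 s of the 48 s allowed; the hand-in gives no verdict.

- **Bar home:** after the push, its −y end measured −70.2 mm against −70 mm nominal. In the final picture its +y end measured about 79.5 mm against the stop at 80 mm. Both figures are corrected by the rail ends, which read 2–3 mm off.
- **Lever over:** its end measured y ≈ 71 mm uncorrected, about 73 mm with the same correction; fully clamped is 71 mm. The picture shows the pad down on the bar.
- **Left alone:** the far lever is still open, and the short bar and the bush look unmoved. The gear and plug were out of the final view, but the arm never went near them.
- **Robot clear:** it stands free of everything, with wrist force around 0.7 N.
- **Not checked:** I could not measure the pad force directly; I inferred it from the snapped lever.

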